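# Pull the suspect receiver card from the LED tile and show it to the inspection camera

## Robot

A 6-joint arm with a two-finger parallel gripper is mounted at the origin on the work surface. World frame = base frame: x ahead of the robot, y to its left, z up, the work surface at z = 0. Lengths are in m, angles in rad, forces in N, time in s.
With the tool pointing down it reaches from about 0.375 to 0.9 m from the base axis. Payload 3.1 kg.
Tool frame: the origin (TCP) lies at the very end of the fingers, on their centre line; the grasp point (between the pads) lies 19 mm behind it; z points along the fingers, y is the direction in which the jaws open and shut (so a half turn about z gives the same grasp; the last joint's range is limited). The gripper opens to 87 mm and grips with 3 to 60 N. Pads are 19 mm wide; open, the fingers measure 117 mm over their backs; the gripper's body (75 mm by 190 mm) begins 51 mm behind the grasp point.
Start: joints at [-1.474, 0.527, 1.433, -0, 1.181, -0.178], TCP at [0.17, -0.601, 0.223] pointing down, gripper open.
Joint ranges: [-3.08, 3.08], [-0.75, 2.2], [0.22, 2.44], [-1.43, 4.57], [0, 2.65], [-2.85, 2.85]. Speed limits (rad/s): [2.79, 2.79, 3.14, 3.14, 3.14, 3.14].

## Interface

Orientations are given as a unit quaternion [x, y, z, w].
In Python, from rig import robot gives the robot as it stands. The module is installed in compiled form; this text tells all that it offers.
- The arm moves only by the tool carry_out, never from a script. Its argument "series" is a list of rows, each a list of 7 numbers: the shift along the tool's x, y, z in mm, then the turn, a rotation vector about the tool's x, y, z in degrees, then the gripper command: -1 is shut, 1 is fully open, values between are in proportion. In form: [[tx, ty, tz, rx, ry, rz, claw], ...]. A call has 1 to 8 rows; each row is the pose to reach, as a shift and turn from the pose measured when the call began, along the tool's axes at that moment; what a row does not reach only later rows make up. A row lasts 1/8 s, in which the tool goes at most 62.5 mm and 10.7 degrees, less where a joint would pass 70% of its speed; a pose out of reach is approached as far as the arm can. A call with a gripper value outside its range is refused whole. The fingers move at their own pace and stop on an object; "force" is the grip in N (left out, the last holds). Time passes only in rows, so rows that repeat a pose let the fingers close. It gives the time, the measured TCP pose, the force and the opening at its end, in the units of the state.
- robot.get_obs(): the state, without advancing time (a new reading comes with each control period).
- robot.camera(name): name is "scene" or "top"; returns a dict with "pixels" (384x512x3 uint8, red, green, blue), "fx", "fy", "cx", "cy" (pixels), "k1" (the pictures are not rectified: a ray, as slopes to the right and down, at radius r is drawn at 1 + k1 r^2 times it, then the intrinsics apply), "position" and "attitude" of the camera in the world. Camera axes: x right, y down, z forward; pixel columns grow to the right and rows downward; lengths in m; the calibration is good to about 2 mm. A picture is of the moment at which its call begins. There is no depth.
- robot.hand_in(): hands the job in, once; it reports no verdict.
The state is a dict: "time": time; "q": joint angles; "joint_velocities": joint speeds; "joint_torque": joint torques, N m; "position": TCP position; "tool_rot": TCP orientation; "ft_force": force on the tool from outside, world axes, zero at the start; "moment": the same for the moment, N m; "grip_width": finger opening in m.
Only numpy, scipy, OpenCV 4.12 (cv2) and the standard library are available. Lean on these libraries where they do the work, as an engineer would, in place of code of your own. Each camera call takes 0.05 s, during which the arm holds its last target.

## Task

Pull the receiver card with the red grip bar up out of the open LED tile and hold it in the air for the inspection camera: component side towards the lens and square to it (tilted to match the camera), grip bar uppermost, with the middle of the card on the lens axis 20 cm in front of the lens. Leave the other two cards plugged in and do not knock the tile, the camera or anything else on the table. Finish while still holding the card there, steady and clear of everything: do not put it down or let go.

Things in the scene. Friction and masses are not known exactly. Their poses are not given: they have to be found in the camera images.
- card_red_mid (a point): Middle (half-way up) of the suspect card, 100 mm wide (y), 100 high (z), about 150 g: green board 6 mm thick (x) with a red grip bar on top, 12 thick (x), 60 long, 28 high, 22 to 50 mm above this point. -x: component side (chips, metal sockets up to 13 mm from mid-plane, at most 14 mm above this point); +x: bare solder side. Stands upright, foot 22 mm above the table
- card_red_ahead (a point): Point fixed to the red-barred card, 100 mm straight out of its component side from the middle of the card (card -x); tells which way that side looks
- card_b_mid (a point): Middle of another receiver card, the same but with a black grip bar; must stay plugged in
- card_c_mid (a point): Middle of the third receiver card, the same but with a black grip bar; must stay plugged in
- tile: LED tile, fixed, face down: black frame 240 x 340 (x, y), rim 42 high; origin under its centre, on the table. Three cards stand loose at y = -70, 0, 70 mm, shuffled, width along tile x, component sides to tile -y, tops 122 mm above the table. Black U guides, 1 mm play either side, hold their ends up to 58 mm above the table: a card is free once its foot is above that
- lens (a point): Centre of the lens front of the inspection camera. It looks along this frame's -x, towards the robot's side of the table and downwards; +z is the top of its picture, y sideways. White head 46 mm square, black ring light 54 mm across round the lens, on a grey stand with a steel column 360 mm tall; the lens is 220 to 310 mm above the table
- power_supply: Bystander: loose aluminium power supply, 122 x 80 x 30 mm
- screwdriver: Bystander: red-handled screwdriver lying on the table
- screw_tub: Bystander: small blue bowl, 70 mm wide, 40 mm high
- water: Bystander: water bottle, 64 mm wide, 190 mm high
- marker: Bystander: yellow marker pen, 105 mm long
- camera_head: White camera head, 56 x 46 x 46 mm, with lens and ring light; origin on its tilt axis, 72 mm behind the lens front, axes as the lens. It is tilted 0.25 to 0.5 rad below level and stays as set. 55 mm behind this point stands the column (22 mm thick) on a grey base plate 150 x 130 mm that reaches 110 mm out under the camera, 14 mm high

How it is judged:
On the way:
1. the red-barred card is drawn up clear of its guides, held by the gripper (z of card_red_mid in the frame of tile above 0.11 m and contact force between card_red and the fingers above 1 N), for 0.2 s.
At the end, for the whole second after the job is handed in: Held still in the gripper, touching nothing else: card middle 200±30 mm before the lens and within 25 mm of its axis each way, component side to the lens, square and upright in its view within 0.18 rad (10°); other cards and lens within 8 mm of where they were (x of card_red_mid in the frame of lens between -0.23 and -0.17 m and y of card_red_mid in the frame of lens between -0.025 and 0.025 m and z of card_red_mid in the frame of lens between -0.025 and 0.025 m and angle between the x axis of card_red_mid and the x axis of lens, either way round below 0.18 rad and angle between the z axis of card_red_mid and the z axis of lens, either way round below 0.18 rad and x of card_red_ahead in the frame of lens above -0.15 m and angle between card_red_mid's own z axis and vertical below 0.9 rad and height (world z) of card_red_mid above 0.1 m and contact force between card_red and the fingers above 1 N and contact force between card_red and tile below 0.1 N and linear speed of card_red below 0.03 m/s and angular speed of card_red below 0.2 rad/s and contact force between card_red and camera_head below 0.1 N and distance of each of card_b_mid, card_c_mid, lens from where it was at the start of the episode below 0.008 m); the arm keeps its last pose, push and grip.
It fails at once if another card is disturbed by more than 15 mm (distance of any of card_b_mid, card_c_mid from where it was at the start of the episode above 0.015 m).
It fails at once if the camera is knocked (lens moved by more than 10 mm, or pushed with more than 8 N) (distance of lens from where it was at the start of the episode above 0.01 m or contact force between camera_head and anything else above 8 N).
It fails at once if the robot or the held card knocks hard against the tile (over 40 N) (contact force between tile and the arm above 40 N or contact force between tile and the fingers above 40 N or contact force between tile and card_red above 40 N).
It fails at once if a bystander on the table is shifted by more than 20 mm (distance of any of power_supply, screwdriver, screw_tub, water, marker from where it was at the start of the episode above 0.02 m).
It also fails if it takes over 32 s, if anything falls off the work surface, if the arm or the gripper's body presses on something with over 40 N, if the wrist force passes 120 N, or if a joint passes its speed limit or range.

## Working session

There is one attempt and no reset: what is moved stays moved. The work goes in short steps, Python scripts to look and compute and a tool call to move; the robot and the scene stay as the last step left them, time stands still between calls to the robot, and variables do not carry over. Pictures are saved under pics/ and viewed, and the job is handed in when it is done.

Besides the shell and the picture viewer there is one more tool, called after "Request:" by a JSON object that holds its "op" and its "data", one argument or row to a line. carry_out: Moves the arm, as the interface text tells. Its arguments: {"type":"object","properties":{"series":{"type":"array"},"force":{"type":"number"}},"required":["series"]}

```bash
mkdir -p pics
python3 - <<'E'
from rig import robot
import cv2
o=robot.get_obs();print(o)
for n in("scene","top"):
    c=robot.camera(n);p=c.pop("pixels");print(n,c)
    cv2.imwrite(f"pics/{n}0.png",p[:,:,::-1])
E
```

```text
{'time': 0.0, 'q': array([-1.47346417e+00,  5.28460267e-01,  1.43392425e+00, -3.79138086e-05,
        1.18137335e+00, -1.78479371e-01]), 'joint_velocities': array([-1.81848600e-05,  1.79903659e-03,  2.22510993e-04,  3.72144778e-04,
       -4.77541305e-04,  9.86311079e-04]), 'joint_torque': array([-2.45058854e-04, -4.40041816e+01, -1.76590562e+01,  6.31620898e-02,
        5.82358148e-02, -1.62727706e-04]), 'position': array([ 0.17016207, -0.60062022,  0.22156827]), 'tool_rot': array([ 9.90504488e-01,  1.37476131e-01,  2.63978945e-05, -1.08242740e-03]), 'ft_force': array([-1.33586973, -0.13082965, -1.13615901]), 'moment': array([ 0.00558288,  0.00791986, -0.00838239]), 'grip_width': 0.0874128083596243}
scene {'fx': 406.97675881540613, 'fy': 406.97675881540613, 'cx': 258.23217204366097, 'cy': 191.664741949167, 'k1': -0.003051002594218793, 'position': array([ 1.29107805, -0.60305619,  0.79920378]), 'attitude': array([ 0.77495845,  0.41968477, -0.21599931, -0.4202956 ])}
top {'fx': 432.78573089226774, 'fy': 432.78573089226774, 'cx': 253.58995818999298, 'cy': 190.81577871336304, 'k1': -0.10982008744019495, 'position': array([ 0.34202986, -0.09041767,  1.38392746]), 'attitude': array([ 0.70918424, -0.69987175,  0.05291842, -0.0666099 ])}
```

View pics/scene0.png

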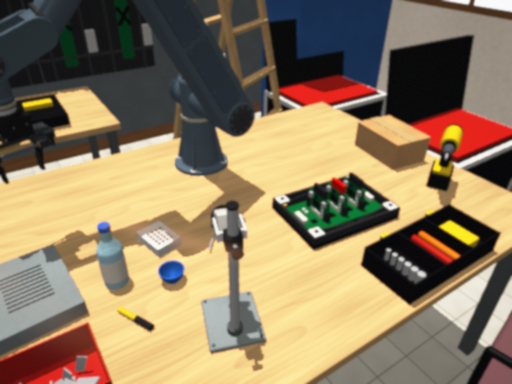

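View pics/top0.png

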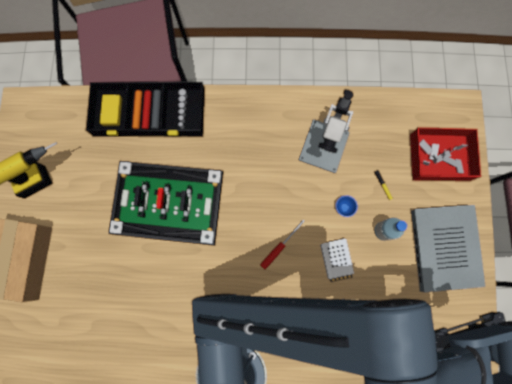

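Scene view: the tile is at about (335,208) and the camera column at (233,210–330). Top view: the tile is at about (166,203), with the red bar as the middle card at about (160,200). The inspection camera is at (335,130). I'll enlarge crops of these.

Run:
```python
import cv2
t=cv2.imread("pics/top0.png");s=cv2.imread("pics/scene0.png")
f=lambda im,x,y,w,h,k,n:cv2.imwrite("pics/"+n,cv2.resize(im[y:y+h,x:x+w],None,fx=k,fy=k,interpolation=cv2.INTER_CUBIC))
f(t,100,150,132,100,6,"t_tile.png")
f(t,290,80,80,100,6,"t_cam.png")
f(s,265,160,140,90,5.5,"s_tile.png")
f(s,190,190,100,100,6,"s_cam.png")
```

```text
(no output)
```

View pics/t_tile.png

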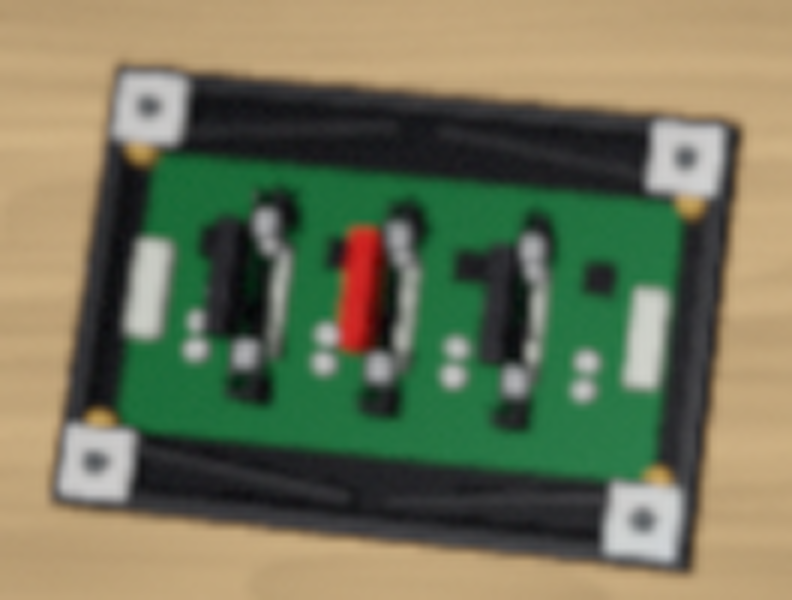

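View pics/t_cam.png

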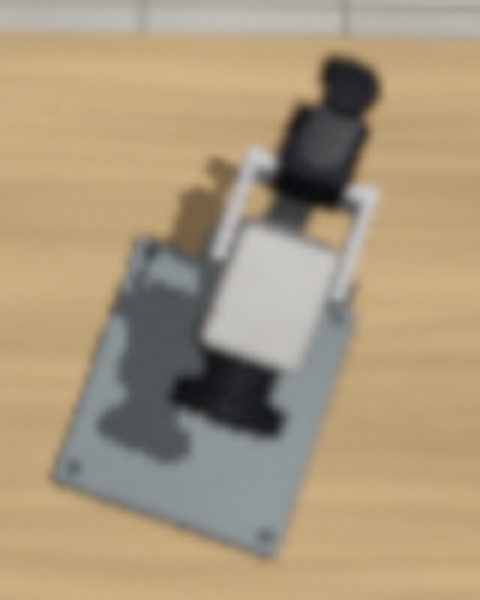

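View pics/s_tile.png

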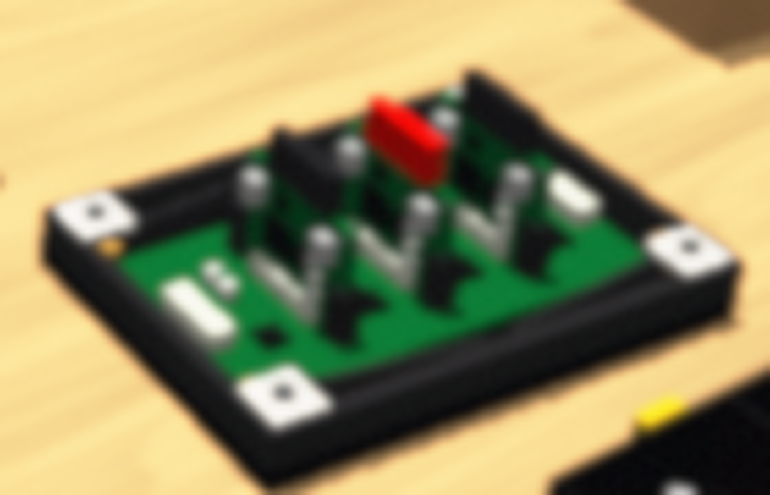

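View pics/s_cam.png

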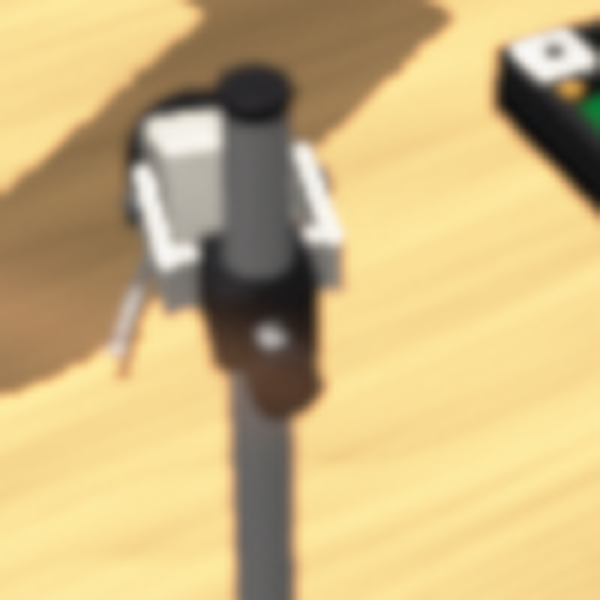

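```bash
cat > h.py <<'E'
import numpy as np
from scipy.spatial.transform import Rotation as R
import numpy as np
C={'scene':dict(f=406.97675881540613,cx=258.23217204366097,cy=191.664741949167,k1=-0.003051002594218793,p=np.array([1.29107805,-0.60305619,0.79920378]),R=R.from_quat([0.77495845,0.41968477,-0.21599931,-0.4202956])),
'top':dict(f=432.78573089226774,cx=253.58995818999298,cy=190.81577871336304,k1=-0.10982008744019495,p=np.array([0.34202986,-0.09041767,1.38392746]),R=R.from_quat([0.70918424,-0.69987175,0.05291842,-0.0666099]))}
def proj(cam,P):
    c=C[cam];X=c['R'].inv().apply(np.atleast_2d(P)-c['p']);s=X[:,:2]/X[:,2:]
    s=s*(1+c['k1']*(s**2).sum(1,keepdims=True));return s*c['f']+[c['cx'],c['cy']]
def ray(cam,uv):
    c=C[cam];d=(np.array(uv,float)-[c['cx'],c['cy']])/c['f'];s=d.copy()
    for _ in range(20): s=d/(1+c['k1']*(s@s))
    v=c['R'].apply([s[0],s[1],1]);return c['p'],v/np.linalg.norm(v)
def onz(cam,uv,z):
    p,v=ray(cam,uv);return p+v*(z-p[2])/v[2]
def tri(u1,u2):
    A=np.zeros((3,3));b=np.zeros(3)
    L=[ray('scene',u1),ray('top',u2)]
    for p,v in L:
        M=np.eye(3)-np.outer(v,v);A+=M;b+=M@p
    X=np.linalg.solve(A,b);return X,[np.linalg.norm((np.eye(3)-np.outer(v,v))@(X-p)) for p,v in L]
E
python3 - <<'E'
from h import *
np.set_printoptions(precision=4,suppress=True)
T=lambda x,y:(100+x/6-.42,150+y/6-.42)
K=lambda x,y:(290+x/6-.42,80+y/6-.42)
S=lambda x,y:(190+x/6-.42,190+y/6-.42)
print("tile centre holes top z.042")
H=[onz('top',T(*a),.042) for a in [(150,106),(686,157),(643,520),(95,462)]]
H=np.array(H);print(H,H.mean(0));
d=[H[0]-H[1],H[3]-H[2],H[0]-H[3],H[1]-H[2]]
for v in d: print(np.linalg.norm(v),np.arctan2(v[1],v[0]))
print("scene holes")
U=lambda x,y:(265+x/5.5-.41,160+y/5.5-.41)
G=np.array([onz('scene',U(*a),.042) for a in [(95,212),(284,393),(690,247)]]);print(G)
print("red bar top-ish", onz('top',T(360,288),.122))
print('plate');B=np.array([onz('top',K(*a),.014) for a in [(145,238),(272,555),(55,482)]]);print(B,np.linalg.norm(B[0]-B[2]),np.linalg.norm(B[1]-B[2]),B[0]-B[2],B[1]-B[2])
print('col top',tri(S(255,88),K(350,82)))
print(onz('top',K(350,82),.36),onz('scene',S(255,88),.36))
print('col base scene',onz('scene',(234,330),.014))
print('head top',[onz('top',K(*a),.30) for a in [(248,222),(340,258),(293,372),(202,335)]])
E
```

```text
tile centre holes top z.042
[[0.6435 0.3549 0.042 ]
 [0.6182 0.064  0.042 ]
 [0.4264 0.0807 0.042 ]
 [0.4515 0.3722 0.042 ]] [0.5349 0.218  0.042 ]
0.29196624132569104 1.4841760367229575
0.29258176753989906 1.484979898029092
0.1927734241186417 -0.08988121063265504
0.19253720449657968 -0.08668877567275982
scene holes
[[0.4237 0.0847 0.042 ]
 [0.6157 0.0688 0.042 ]
 [0.6403 0.3608 0.042 ]]
red bar top-ish [0.5338 0.2154 0.122 ]
plate
[[ 0.8189 -0.2579  0.014 ]
 [ 0.6406 -0.3245  0.014 ]
 [ 0.6796 -0.2074  0.014 ]] 0.1481961588344786 0.12344974785336826 [ 0.1393 -0.0505  0.    ] [-0.039  -0.1171  0.    ]
col top (array([ 0.7651, -0.3008,  0.3686]), [np.float64(0.00021712285362808048), np.float64(0.00021712285362795075)])
[ 0.7686 -0.3028  0.36  ] [ 0.7547 -0.2946  0.36  ]
col base scene [ 0.765  -0.3027  0.014 ]
head top [array([ 0.7274, -0.2683,  0.3   ]), array([ 0.7115, -0.3083,  0.3   ]), array([ 0.6594, -0.2864,  0.3   ]), array([ 0.6755, -0.2471,  0.3   ])]
```

Top view: the middle card has the red bar, and its pale sockets face right (world −y). The tile centre is about (0.534, 0.219), with a yaw of about −0.087 rad. Next I'll zoom in on the camera head to get its tilt and height.

Run:
```python
import cv2
t=cv2.imread("pics/top0.png");s=cv2.imread("pics/scene0.png")
f=lambda im,x,y,w,h,k,n:cv2.imwrite("pics/"+n,cv2.resize(im[y:y+h,x:x+w],None,fx=k,fy=k,interpolation=cv2.INTER_CUBIC))
f(t,312,88,45,70,8.5,"t_cam2.png")
f(s,200,195,60,50,12,"s_cam2.png")
```

```text
(no output)
```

View pics/t_cam2.png

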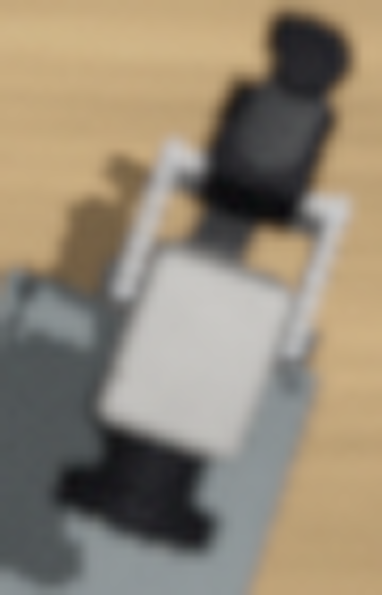

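View pics/s_cam2.png

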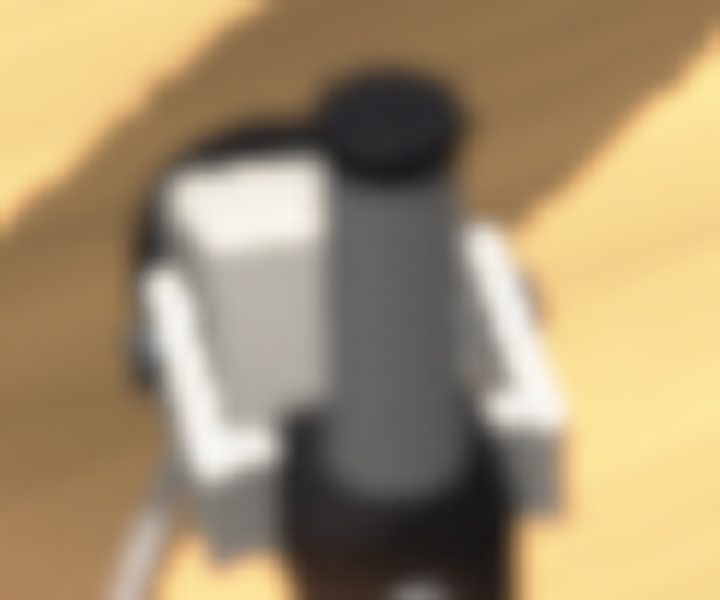

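```bash
cat > fit.py <<'E'
from h import *
from scipy.optimize import least_squares
np.set_printoptions(precision=4,suppress=True)
K=lambda x,y:np.array((312+x/8.5-.44,88+y/8.5-.44))
S=lambda x,y:np.array((200+x/12-.46,195+y/12-.46))
B=np.array([onz('top',(290+x/6-.42,80+y/6-.42),.014) for x,y in [(145,238),(272,555),(55,482)]])
def frame(p):
    ax,ay,az,yaw,t=p[:5]
    h=np.array([np.cos(yaw),np.sin(yaw),0])
    look=h*np.cos(t)+[0,0,-np.sin(t)];x=-look;z=h*np.sin(t)+[0,0,np.cos(t)];y=np.cross(z,x)
    return np.array([ax,ay,az]),np.column_stack([x,y,z]),h
th=np.linspace(0,2*np.pi,73)
def res(p):
    A,M,h=frame(p);bx=p[5];W=lambda x,y,z:A+M@np.array([x,y,z])
    r=[]
    for (sx,sy),uv in zip([(1,1),(1,-1),(-1,-1),(-1,1)],[(165,245),(297,292),(240,460),(100,412)]):
        r.append(proj('top',W(bx+sx*.028,sy*.023,.023))[0]-K(*uv))
    r.append(proj('scene',W(bx-.028,-.023,.023))[0]-S(166,178))
    r.append(proj('scene',W(bx+.028,-.023,.023))[0]-S(203,255))
    f=np.array([W(-.072,.027*np.cos(a),.027*np.sin(a)) for a in th]);b=np.array([W(-.072+p[6],.027*np.cos(a),.027*np.sin(a)) for a in th])
    ft,fs=proj('top',np.r_[f,b]),proj('scene',np.r_[f,b])
    r.append([ft[:,0].min()-K(55,0)[0],ft[:,0].max()-K(216,0)[0]])
    r.append([ft[:,1].max()-K(0,552)[1],0])
    r.append([fs[:,0].min()-S(134,0)[0],fs[:,1].min()-S(0,112)[1]])
    col=A-h*.055;r.append((col[:2]-[.766,-.302])*200)
    r.append([(p[6]-.012)*200,(p[3]-2.806)*15])
    return np.concatenate(r)
if __name__=="__main__":
    s=least_squares(res,[.713,-.283,.3,2.8,.37,-.02,.012],loss='soft_l1')
    print(s.x,s.cost);print(np.round(res(s.x),1))
    J=s.jac;print('sd',np.sqrt(np.diag(np.linalg.pinv(J.T@J)))*.7)
    A,M,h=frame(s.x);print('lens',A+M@[-.072,0,0],'card target',A+M@[-.272,0,0]);print(M)
E
python3 fit.py
```

```text
[ 0.7145 -0.2842  0.2836  2.7958  0.4076 -0.0136  0.0107] 3.1230680720245885
[-1.1 -0.7  0.1 -0.3 -0.9  0.1 -0.9 -0.1 -1.   0.4 -0.8 -0.1 -1.   0.4
 -0.2  0.  -0.8 -0.2  0.  -0.2 -0.3 -0.2]
sd [0.0015 0.0011 0.0014 0.019  0.0259 0.0021 0.0033]
lens [ 0.6523 -0.2618  0.255 ] card target [ 0.4796 -0.1996  0.1758]
[[ 0.8637  0.339  -0.3729]
 [-0.3112  0.9408  0.1344]
 [ 0.3964  0.      0.9181]]
```

```bash
cat > bar.py <<'E'
from h import *
import cv2
from scipy.optimize import least_squares
np.set_printoptions(precision=4,suppress=True)
def redw(n,img,box):
    im=cv2.imread(img).astype(float);b,g,r=im[...,0],im[...,1],im[...,2]
    w=np.clip((r-np.maximum(b,g)-40)/120,0,1);m=np.zeros_like(w);x0,y0,x1,y1=box;m[y0:y1,x0:x1]=w[y0:y1,x0:x1];return m
def cents(w): 
    v,u=np.mgrid[:w.shape[0],:w.shape[1]];s=w.sum();c=np.array([(u*w).sum()/s,(v*w).sum()/s]);return c,s
def model(n,x,y,yaw,z0=.094,z1=.122):
    Rz=R.from_euler('z',yaw);P=np.array([[sx*.03,sy*.006,z] for sx in(-1,1) for sy in(-1,1) for z in(z0,z1)])
    P=Rz.apply(P)+[x,y,0];h=cv2.convexHull(proj(n,P).astype(np.float32))
    m=cv2.moments(h);return np.array([m['m10']/m['m00'],m['m01']/m['m00']]),m['m00']
if __name__=="__main__":
    W={'top':redw('top','pics/top0.png',(140,170,180,220)),'scene':redw('scene','pics/scene0.png',(325,170,355,200))}
    for n in W: print(n,cents(W[n]),model(n,.534,.219,-.087))
    for ns in (['top'],['scene'],['top','scene']):
        s=least_squares(lambda p:np.concatenate([model(n,p[0],p[1],-.087)[0]-cents(W[n])[0] for n in ns]),[.534,.219],diff_step=1e-3);print(ns,s.x,s.fun)
E
python3 bar.py
```

```text
top (array([159.4408, 197.4956]), np.float64(87.2)) (array([159.4592, 198.1875]), 128.00343420961872)
scene (array([338.4539, 183.9216]), np.float64(111.80833333333334)) (array([337.8361, 184.9756]), 157.60936480062082)
['top'] [0.5361 0.2192] [-0. -0.]
['scene'] [0.5304 0.225 ] [-0. -0.]
['top', 'scene'] [0.5349 0.2203] [-0.3839  0.3776 -0.1146  1.0743]
```

```bash
cat > plan.py <<'E'
from h import *
from rig import robot
from scipy.spatial.transform import Slerp
np.set_printoptions(precision=1,suppress=True)
def RG(yaw=-.087):
    c,s=np.cos(yaw),np.sin(yaw);return R.from_matrix(np.array([[c,s,0],[s,-c,0],[0,0,-1]]))
def rows(pts,rots=None,ns=None,show=True):
    o=robot.get_obs();p0=o['position'];r0=R.from_quat(o['tool_rot'])
    print('t',o['time'],'pos',np.round(p0,4),'q',np.round(o['q'],2),'F',o['ft_force'],'w',round(o['grip_width'],4))
    P=[p0]+[np.array(p) for p in pts];Q=[r0]+list(rots)
    for i in range(len(pts)):
        sl=Slerp([0,1],R.concatenate([Q[i],Q[i+1]]))
        for k in range(1,ns[i]+1):
            a=k/ns[i];p=P[i]+a*(P[i+1]-P[i]);q=sl(a)
            print(np.r_[r0.inv().apply(p-p0)*1000,(r0.inv()*q).as_rotvec(degrees=True)])
E
python3 - <<'E'
from plan import *
r0=R.from_quat(robot.get_obs()['tool_rot'])
g=RG()
mid=Slerp([0,1],R.concatenate([r0,g]))
rows([(.25,-.55,.30),(.40,-.30,.33)],[mid(.2),mid(.45)],[2,6])
rows([(.40,-.30,.33),(.48,0,.30),(.5345,.22,.26)],[mid(.45),mid(.75),g],[1,8,8])
E
```

```text
t 0.1 pos [ 0.2 -0.6  0.2] q [-1.5  0.5  1.4 -0.   1.2 -0.2] F [-0.3  0.5  0.3] w 0.087
[ 45.3 -13.6 -39.1  -0.    0.    2.1]
[ 90.6 -27.2 -78.3  -0.    0.    4.2]
[126.  -60.5 -83.2  -0.    0.    5. ]
[161.5 -93.8 -88.1  -0.    0.    5.9]
[ 196.9 -127.1  -93.    -0.     0.     6.8]
[ 232.3 -160.4  -97.9   -0.     0.     7.6]
[ 267.7 -193.7 -102.9   -0.     0.     8.5]
[ 303.1 -226.9 -107.8   -0.1    0.     9.4]
t 0.1 pos [ 0.2 -0.6  0.2] q [-1.5  0.5  1.4 -0.   1.2 -0.2] F [-0.3  0.5  0.3] w 0.087
[ 303.1 -226.9 -107.8   -0.1    0.     9.4]
[ 322.9 -260.3 -104.    -0.1    0.    10.1]
[ 342.7 -293.7 -100.1   -0.1    0.    10.9]
[ 362.6 -327.   -96.3   -0.1    0.    11.7]
[ 382.4 -360.4  -92.5   -0.1    0.    12.5]
[ 402.2 -393.7  -88.7   -0.1    0.    13.3]
[ 422.1 -427.1  -84.9   -0.1    0.    14. ]
[ 441.9 -460.4  -81.    -0.1    0.    14.8]
[ 461.7 -493.8  -77.2   -0.1    0.    15.6]
[ 475.8 -518.4  -72.2   -0.1    0.    16.2]
[ 489.8 -543.   -67.1   -0.1    0.    16.9]
[ 503.8 -567.6  -62.    -0.1    0.    17.5]
[ 517.9 -592.2  -57.    -0.1    0.    18.2]
[ 531.9 -616.7  -51.9   -0.1    0.    18.8]
[ 546.  -641.3  -46.9   -0.1    0.    19.5]
[ 560.  -665.9  -41.8   -0.1    0.    20.1]
[ 574.1 -690.5  -36.8   -0.1    0.    20.8]
```

Request:
{"op": "carry_out", "data": {
  "series": [
    [45,-14,-39,0,0,2,0],
    [90,-27,-78,0,0,4,0],
    [126,-60,-83,0,0,5,-0.1],
    [161,-94,-88,0,0,6,-0.1],
    [197,-127,-93,0,0,7,-0.1],
    [232,-160,-98,0,0,7.6,-0.1],
    [268,-194,-103,0,0,8.5,-0.1],
    [303,-227,-108,0,0,9.4,-0.1]
  ],
  "force": 25
}}

```text
time: 1.1
position: [0.4003, -0.2983, 0.33]
tool_rot: [0.998, 0.056, -0.0, -0.001]
ft_force: [0.7, -0.0, 0.5]
grip_width: 0.0391
```

Run:
```python
from plan import *
r0=R.from_quat(robot.get_obs()['tool_rot']);g=RG()
mid=Slerp([0,1],R.concatenate([r0,g]))
rows([(.48,0,.30)],[mid(.5)],[8])
```

```text
t 1.1 pos [ 0.4 -0.3  0.3] q [-0.9  0.2  1.6  0.   1.3  0.6] F [ 0.7 -0.   0.5] w 0.0391
[ 14.  -35.9   3.8  -0.    0.    0.7]
[ 28.1 -71.9   7.7  -0.    0.    1.4]
[  42.1 -107.8   11.5   -0.     0.     2.1]
[  56.1 -143.8   15.4   -0.     0.     2.8]
[  70.1 -179.7   19.2   -0.     0.     3.5]
[  84.2 -215.6   23.1   -0.1    0.     4.3]
[  98.2 -251.6   26.9   -0.1    0.     5. ]
[ 112.2 -287.5   30.8   -0.1    0.     5.7]
```

Request:
{"op": "carry_out", "data": {
  "series": [
    [14,-36,4,0,0,0.7,-0.1],
    [28,-72,8,0,0,1.4,-0.1],
    [42,-108,11.5,0,0,2,-0.1],
    [56,-144,15,0,0,3,-0.1],
    [70,-180,19,0,0,3.5,-0.1],
    [84,-216,23,0,0,4.3,-0.1],
    [98,-252,27,0,0,5,-0.1],
    [112,-287,31,0,0,5.7,-0.1]
  ]
}}

```text
time: 2.1
position: [0.4797, 0.0008, 0.2993]
tool_rot: [1.0, 0.006, -0.001, -0.001]
ft_force: [0.5, 0.9, -0.1]
grip_width: 0.039
```

Run:
```python
from plan import *
g=RG()
rows([(.5345,.22,.19)],[g],[7])
```

```text
t 2.1 pos [0.5 0.  0.3] q [-0.2  0.2  1.7  0.   1.2  1.3] F [ 0.5  0.9 -0.1] w 0.039
[  8.2 -31.2  15.7  -0.    0.    0.8]
[ 16.4 -62.4  31.4  -0.    0.    1.6]
[ 24.6 -93.5  47.1  -0.1   0.    2.4]
[  32.8 -124.7   62.8   -0.1    0.     3.2]
[  41.  -155.9   78.5   -0.1    0.1    4. ]
[  49.2 -187.1   94.2   -0.1    0.1    4.8]
[  57.4 -218.3  109.9   -0.2    0.1    5.6]
```

Request:
{"op": "carry_out", "data": {
  "series": [
    [8,-31,16,0,0,1,-0.1],
    [16,-62,31,0,0,2,-0.1],
    [25,-94,47,0,0,3,-0.1],
    [33,-125,63,0,0,4,-0.1],
    [41,-156,78,0,0,5,-0.1],
    [49,-187,94,-0.1,0,5.5,-0.1],
    [57,-218,110,-0.2,0,5.6,-0.1],
    [57,-218,110,-0.2,0,5.6,-0.1]
  ]
}}

```text
time: 3.1
position: [0.5331, 0.2213, 0.1881]
tool_rot: [0.999, -0.042, -0.002, 0.001]
ft_force: [-0.5, -0.0, -0.0]
grip_width: 0.0395
```

Run:
```python
from plan import *
import cv2
g=RG()
rows([(.5345,.22,.093)],[g],[4])
print(robot.get_obs()['position'])
for n in("scene","top"):
    im=robot.camera(n)['pixels'][:,:,::-1]
    cv2.imwrite(f"pics/{n}1.png",im)
    x,y=(285,110) if n=="scene" else (100,140)
    cv2.imwrite(f"pics/{n}1c.png",cv2.resize(im[y:y+110,x:x+130],None,fx=5,fy=5,interpolation=cv2.INTER_CUBIC))
```

```text
t 3.1 pos [0.5 0.2 0.2] q [ 0.2  0.5  1.6 -0.   1.1  1.9] F [-0.5 -0.  -0. ] w 0.0395
[ 0.5  0.3 23.8  0.   0.1  0. ]
[ 0.9  0.5 47.5  0.   0.1  0.1]
[ 1.4  0.8 71.3  0.1  0.2  0.1]
[ 1.9  1.  95.1  0.1  0.3  0.2]
[0.5 0.2 0.2]
```

View pics/scene1c.png

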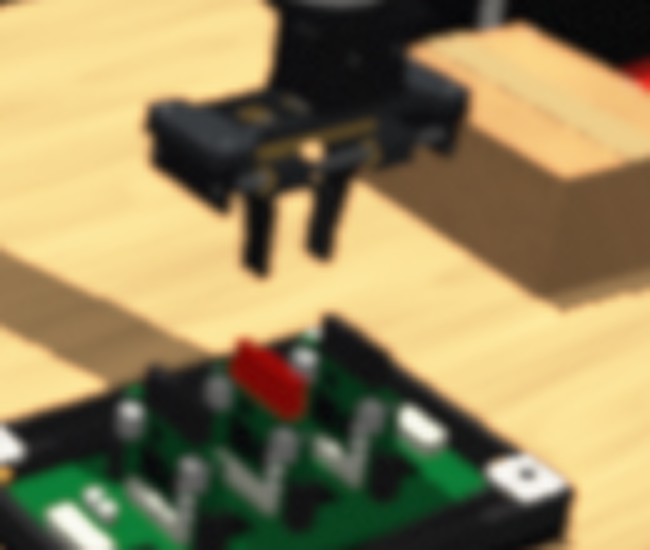

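View pics/top1c.png

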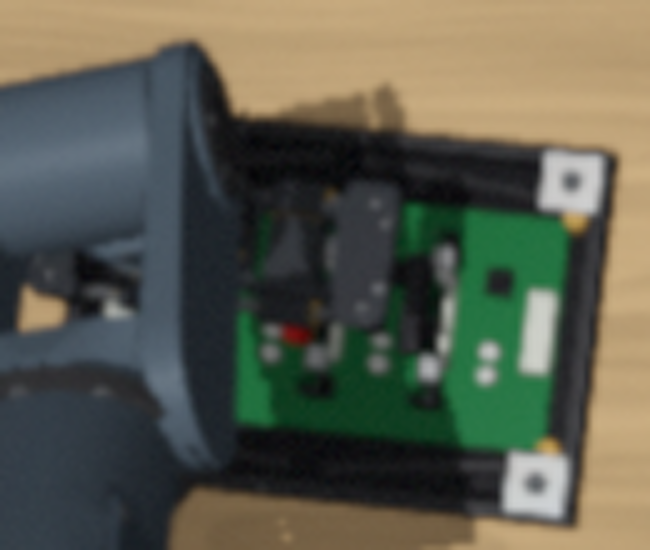

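Run:
```python
from h import *
for y in (-.0195,0,.0195):
  P=np.array([.5331,.2213,.1881])+R.from_quat([.999,-.042,-.002,.001]).apply([0,y,0])
  u=proj('scene',P)[0];print(u,(u-[285,110]+.4)*5)
```

```text
[346.34370991 161.12764695] [308.71854956 257.63823474]
[341.34077183 162.53553523] [283.70385913 264.67767613]
[336.2726968  163.96175967] [258.363484   271.80879837]
```

Scene crop: the fingers straddle the red bar in line with it, with tips at (257,270) and (318,258) and the bar at (270,380). This matches the predicted tips, so I'll descend.

Request:
{"op": "carry_out", "data": {
  "series": [
    [0.5,0.5,25,0,0.1,0,-0.1],
    [1,0.5,48,0,0.2,0,-0.1],
    [1,1,70,0.1,0.3,0.1,-0.1],
    [1,1,85,0.1,0.3,0.1,-0.1],
    [1,1,95,0.1,0.3,0.2,-0.1],
    [1,1,95,0.1,0.3,0.2,-0.1]
  ]
}}

```text
time: 3.95
position: [0.5341, 0.218, 0.0941]
tool_rot: [0.999, -0.045, 0.001, 0.0]
ft_force: [-0.0, -0.4, 0.5]
grip_width: 0.0392
```

Run:
```python
from plan import *
import cv2
np.set_printoptions(precision=4,suppress=True)
print(robot.get_obs())
im=robot.camera("scene")['pixels'][:,:,::-1]
x,y=(285,140)
cv2.imwrite(f"pics/s2c.png",cv2.resize(im[y:y+80,x:x+110],None,fx=7,fy=7,interpolation=cv2.INTER_CUBIC))
```

```text
{'time': 3.95, 'q': array([ 0.1944,  0.6387,  1.6642, -0.001 ,  0.837 ,  1.8553]), 'joint_velocities': array([ 0.0068, -0.0162, -0.0148,  0.0014,  0.0055,  0.0002]), 'joint_torque': array([ -0.1261, -42.6985, -11.9111,   0.0026,  -0.1245,   0.0029]), 'position': array([0.5341, 0.218 , 0.0941]), 'tool_rot': array([ 0.999 , -0.0447,  0.0009,  0.0002]), 'ft_force': array([-0.0199, -0.3584,  0.4864]), 'moment': array([ 0.0415, -0.0187, -0.0727]), 'grip_width': 0.03921541567580908}
```

View pics/s2c.png

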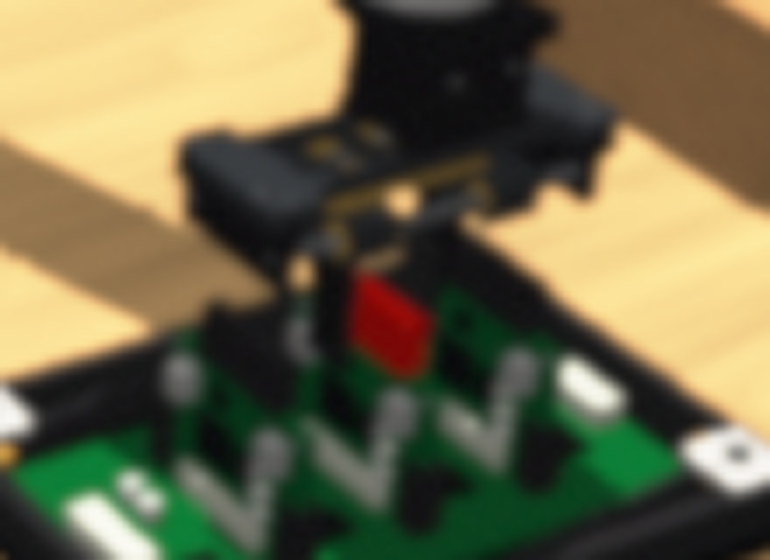

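The bar at (390,325) lies between the left finger at (330,300) and the far finger behind it. Closing now.

Request:
{"op": "carry_out", "data": {
  "series": [
    [0,0,0,0,0,0,-0.4],
    [0,0,0,0,0,0,-0.6],
    [0,0,0,0,0,0,-0.8],
    [0,0,0,0,0,0,-1],
    [0,0,0,0,0,0,-1],
    [0,0,0,0,0,0,-1]
  ],
  "force": 30
}}

```text
time: 4.75
position: [0.5346, 0.2182, 0.0949]
tool_rot: [0.999, -0.045, 0.002, 0.0]
ft_force: [-0.2, -0.3, 2.6]
grip_width: 0.0123
```

The width is 12.3 mm, so the bar is gripped and side forces are small. Lifting straight up.

Request:
{"op": "carry_out", "data": {
  "series": [
    [0,0,-5,0,0,0,-1],
    [0,0,-12,0,0,0,-1],
    [0,0,-22,0,0,0,-1],
    [0,0,-34,0,0,0,-1],
    [0,0,-46,0,0,0,-1],
    [0,0,-58,0,0,0,-1],
    [0,0,-70,0,0,0,-1],
    [0,0,-82,0,0,0,-1]
  ]
}}

```text
time: 5.75
position: [0.5343, 0.2183, 0.1778]
tool_rot: [0.999, -0.045, 0.002, 0.0]
ft_force: [0.4, 0.9, -1.6]
grip_width: 0.0116
```

Run:
```python
from plan import *
import cv2
np.set_printoptions(precision=4,suppress=True)
im=robot.camera("scene")['pixels'][:,:,::-1]
x,y=(285,110)
cv2.imwrite(f"pics/s3c.png",cv2.resize(im[y:y+110,x:x+110],None,fx=5,fy=5,interpolation=cv2.INTER_CUBIC))
```

```text
(no output)
```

View pics/s3c.png

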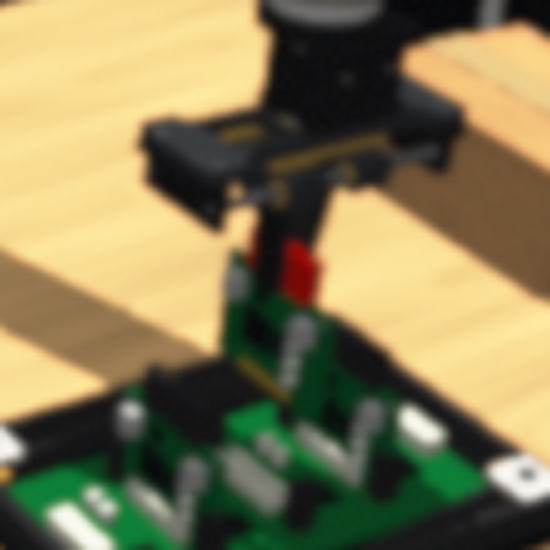

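The card is out of its guides and the other two cards are still in place. Next I'll raise it and swing.

```bash
cat > tgt.py <<'E'
from plan import *
from fit import frame
M=frame([0.7145,-0.2842,0.2836,2.7958,0.4076])[1]
L=np.array([.6523,-.2618,.2550])
def final(dz=.0225,mid=None):
    y=M[:,0];z=-M[:,2];x=np.cross(y,z);Rf=R.from_matrix(np.column_stack([x,y,z]))
    m=L-.2*M[:,0] if mid is None else mid
    return m+dz*M[:,2],Rf
E
python3 - <<'E'
from tgt import *
np.set_printoptions(precision=1,suppress=True)
g=RG();l=RG(-.087+np.radians(75)); sl=Slerp([0,1],R.concatenate([g,l]))
r0=R.from_quat(robot.get_obs()['tool_rot'])
rows([(.534,.218,.26),(.51,.09,.28)],[r0,sl(.33)],[3,5])
E
```

```text
t 5.8 pos [0.5 0.2 0.2] q [ 0.2  0.5  1.6 -0.   1.   1.9] F [ 0.2 -0.4 -0.6] w 0.0118
[ -0.3   0.2 -26.9   0.    0.    0. ]
[ -0.5   0.4 -53.7   0.    0.    0. ]
[ -0.8   0.5 -80.6   0.    0.    0. ]
[ -3.3  26.5 -84.6   0.   -0.1  -5. ]
[ -5.8  52.4 -88.7   0.   -0.2  -9.9]
[ -8.2  78.3 -92.7   0.   -0.2 -14.9]
[-10.7 104.2 -96.8   0.   -0.3 -19.9]
[ -13.2  130.2 -100.8    0.    -0.4  -24.9]
```

Request:
{"op": "carry_out", "data": {
  "series": [
    [0,0,-27,0,0,0,-1],
    [0,0,-54,0,0,0,-1],
    [-1,0,-80,0,0,0,-1],
    [-3,26,-85,0,0,-5,-1],
    [-6,52,-89,0,-0.1,-10,-1],
    [-8,78,-93,0,-0.2,-15,-1],
    [-11,104,-97,0,-0.3,-20,-1],
    [-13,130,-101,0,-0.4,-25,-1]
  ]
}}

```text
time: 6.8
position: [0.5097, 0.0894, 0.2803]
tool_rot: [0.985, 0.174, -0.0, 0.0]
ft_force: [-0.1, -0.2, -2.1]
grip_width: 0.012
```

Run:
```python
from tgt import *
np.set_printoptions(precision=1,suppress=True)
l=RG(-.087+np.radians(75))
rows([(.44,-.12,.28)],[l],[7])
print(final()[0]*1000)
```

```text
t 6.8 pos [0.5 0.1 0.3] q [-0.   0.3  1.6 -0.   1.2  1.2] F [-0.1 -0.2 -2.1] w 0.012
[-19.6  24.7   0.1  -0.    0.   -7.1]
[-39.2  49.4   0.1  -0.    0.  -14.3]
[-58.8  74.    0.2  -0.    0.  -21.4]
[-78.4  98.7   0.3  -0.    0.  -28.5]
[-98.1 123.4   0.3  -0.    0.  -35.7]
[-117.7  148.1    0.4   -0.     0.   -42.8]
[-137.3  172.7    0.5   -0.     0.1  -50. ]
[ 471.2 -196.5  196.4]
```

Request:
{"op": "carry_out", "data": {
  "series": [
    [-20,25,0,0,0,-7,-1],
    [-39,49,0,0,0,-14,-1],
    [-59,74,0,0,0,-21,-1],
    [-78,99,0,0,0,-28.5,-1],
    [-98,123,0,0,0,-36,-1],
    [-118,148,0,0,0,-43,-1],
    [-137,173,0,0,0,-50,-1],
    [-137,173,0,0,0,-50,-1]
  ]
}}

```text
time: 7.8
position: [0.44, -0.1217, 0.2806]
tool_rot: [0.82, 0.573, -0.0, 0.0]
ft_force: [1.1, 0.2, -1.8]
grip_width: 0.0116
```

Run:
```python
from tgt import *
np.set_printoptions(precision=1,suppress=True)
p,Rf=final()
rows([p],[Rf],[7])
```

```text
t 7.8 pos [ 0.4 -0.1  0.3] q [-0.5  0.2  1.8 -0.   1.2 -0.2] F [ 1.1  0.2 -1.8] w 0.0116
[-8.5  7.9 12.  -3.3  0.  -0. ]
[-17.   15.7  24.1  -6.7   0.   -0.1]
[-25.5  23.6  36.1 -10.    0.1  -0.1]
[-34.   31.5  48.2 -13.4   0.1  -0.2]
[-42.5  39.3  60.2 -16.7   0.1  -0.2]
[-51.   47.2  72.3 -20.    0.1  -0.3]
[-59.4  55.1  84.3 -23.4   0.1  -0.3]
```

Request:
{"op": "carry_out", "data": {
  "series": [
    [-8.5,8,12,-3.3,0,0,-1],
    [-17,16,24,-6.7,0,-0.1,-1],
    [-25.5,24,36,-10,0.1,-0.1,-1],
    [-34,31.5,48,-13.4,0.1,-0.2,-1],
    [-42.5,39,60,-16.7,0.1,-0.2,-1],
    [-51,47,72,-20,0.1,-0.3,-1],
    [-59.5,55,84.5,-23.4,0.1,-0.3,-1],
    [-59.5,55,84.5,-23.4,0.1,-0.3,-1]
  ]
}}

```text
time: 8.8
position: [0.47, -0.1952, 0.1949]
tool_rot: [0.802, 0.562, 0.116, 0.164]
ft_force: [-0.5, -0.1, -1.1]
grip_width: 0.0118
```

Run:
```python
from tgt import *
import cv2
np.set_printoptions(precision=1,suppress=True)
p,Rf=final()
rows([p],[Rf],[1])
for n in("scene","top"):
    im=robot.camera(n)['pixels'][:,:,::-1]
    cv2.imwrite(f"pics/{n}4.png",im)
    x,y=(140,130) if n=="scene" else (250,90)
    cv2.imwrite(f"pics/{n}4c.png",cv2.resize(im[y:y+130,x:x+150],None,fx=4.5,fy=4.5,interpolation=cv2.INTER_CUBIC))
```

```text
t 8.8 pos [ 0.5 -0.2  0.2] q [-0.7  0.3  2.   0.3  0.4 -0.6] F [-0.5 -0.1 -1.1] w 0.0118
[-0.8  2.  -0.8 -0.2 -0.1 -0.2]
```

View pics/scene4c.png

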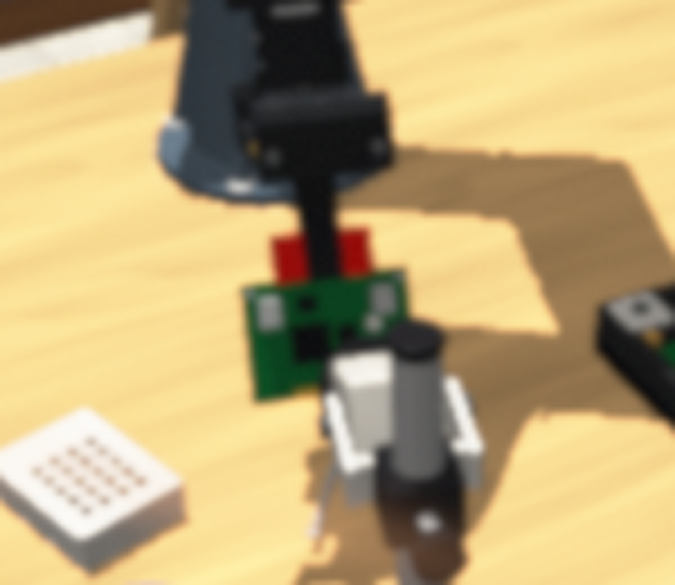

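View pics/top4c.png

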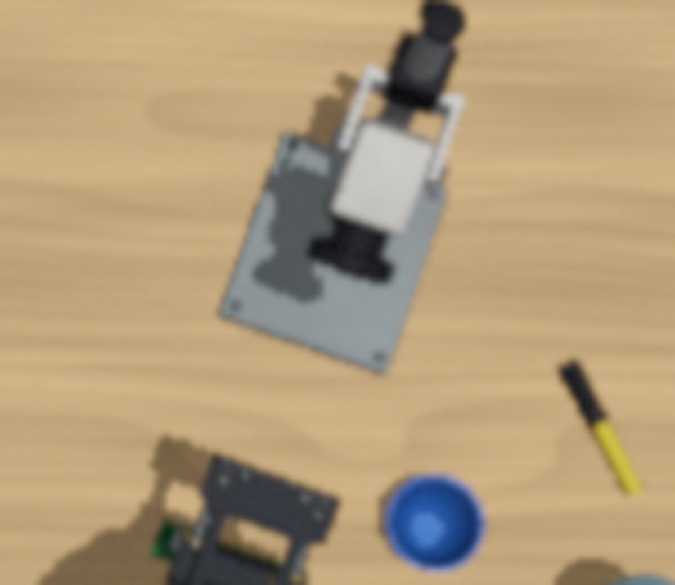

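View pics/scene4.png

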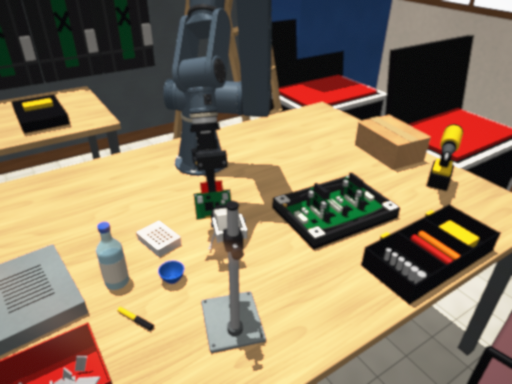

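The component side faces the camera with the bar uppermost. The board corners in the crop are at (245,288), (407,268) and (257,400). I'll compare these with the prediction.

Run:
```python
from tgt import *
from scipy.optimize import least_squares
np.set_printoptions(precision=2,suppress=True)
o=robot.get_obs();r=R.from_quat(o['tool_rot']).as_matrix()
Cm=np.column_stack([-r[:,1],np.cross(-r[:,2],-r[:,1]),-r[:,2]])
mid=o['position']+.0225*r[:,2]
pts={(.050,.022):(0,0)}
def px(P): return (proj('scene',P)-[140,130]+.4)*4.5
n=["TL","TR","BL","barTL","barTR","barBL","barBR"]
l=[(.05,.022),(-.05,.022),(.05,-.05),(.03,.05),(-.03,.05),(.03,.022),(-.03,.022)]
for a,(y,z) in zip(n,l): 
  print(a,px(mid+Cm@np.array([-.006 if 'bar' in a else -.003,y,z])),px(mid+Cm@np.array([-.006 if 'bar' in a else -.003,-y,z])))
print('card in lens frame mm',M.T@(mid-L)*1000,'ang',np.degrees(R.from_matrix(M.T@Cm).as_rotvec()))
```

```text
TL [[236.8 287.2]] [[404.61 267.27]]
TR [[404.61 267.27]] [[236.8 287.2]]
BL [[250.04 405.61]] [[415.55 383.71]]
barTL [[266.26 237.19]] [[367.75 225.68]]
barTR [[367.75 225.68]] [[266.26 237.19]]
barBL [[271.33 284.01]] [[372.27 272.02]]
barBR [[372.27 272.02]] [[271.33 284.01]]
card in lens frame mm [-200.06    0.61    0.02] ang [  0.04  -0.04 179.97]
```

Run:
```python
import cv2,numpy as np
a=cv2.imread("pics/scene0.png");b=cv2.imread("pics/scene4.png")
c=np.vstack([i[165:245,268:400] for i in(a,b)])
cv2.imwrite("pics/cmp.png",cv2.resize(c,None,fx=3.7,fy=3.7,interpolation=cv2.INTER_CUBIC))
```

Request:
{"op": "carry_out", "data": {
  "series": [
    [-0.5,2,0,0,0,0,-1],
    [-0.5,2,0,0,0,0,-1],
    [-0.5,2,0,0,0,0,-1],
    [-0.5,2,0,0,0,0,-1],
    [-0.5,2,0,0,0,0,-1]
  ]
}}

```text
time: 9.52
position: [0.4728, -0.197, 0.1971]
tool_rot: [0.801, 0.563, 0.116, 0.165]
ft_force: [0.3, -0.2, -1.3]
grip_width: 0.0122
```

View pics/cmp.png

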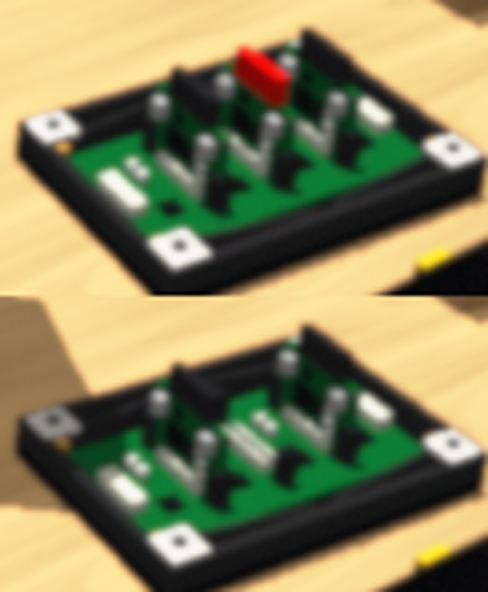

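Before and after, the two black-barred cards sit at the same pixels. Handing in.

Run:
```python
from rig import robot
o=robot.get_obs();print(abs(o['joint_velocities']).max(),o['grip_width'],o['position'])
print(robot.hand_in())
```

```text
0.0012229536847979965 0.012170703346548977 [ 0.47279401 -0.19701157  0.19714934]
the job is handed in; nothing more can be done
None
```

I pulled the red-barred card out of the tile and handed the job in with it still held in front of the lens. Hand-in was at about 9.5 s of the 32 s allowed, and it reports no verdict.

**Card pose:** from the arm's pose and my fit of the camera, the card middle was 200 mm in front of the lens, within 1 mm of its axis, and square to within 0.1°. I then nudged it by about 2–3 mm. That accuracy rests on the fitted camera pose, which is uncertain by about 2 mm in position and 1.5° in tilt.

**Picture check:** in the scene picture, before that nudge, the component side faced the lens with the bar uppermost. The board's corners were within about 2 pixels (roughly 3–4 mm) of where I predicted.

**Grip and stillness:** the gripper read 12.2 mm on the 12 mm bar, and the joints were still at hand-in.

**Rest of the scene:** the two black-barred cards showed no shift in the before and after pictures. The inspection camera and the bystanders looked undisturbed, but I did not measure them.

No check failed. The two cameras' estimates of the card's starting position differed by about 6 mm along each axis, so I used a value between them.

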